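Put the microscope accessories back in their holders

ROBOT

A 7-joint arm with a two-finger parallel gripper is mounted at the origin on the work surface. World frame = base frame: x ahead of the robot, y to its left, z up, the work surface at z = 0. Lengths are in m, angles in rad, forces in N, time in s.
With the tool pointing down it reaches from about 0.4 to 0.85 m from the base axis. Payload 4.5 kg.
Tool frame: the origin (TCP) lies at the centre of the arm's flange, where the gripper is bolted on; the fingertips stand 166 mm ahead of it and the grasp point (between the pads) lies 147 mm ahead of it (r.grip_depth is the distance from the TCP to the grasp point, in m); z points along the fingers, y is the line along which they close (so a half turn about z gives the same grasp; the last joint's range is limited). The gripper opens to 88 mm and grips with 3 to 60 N. Pads are 18 mm wide; open, the fingers measure 123 mm over their backs; the gripper's body (75 mm by 187 mm) begins 45 mm behind the grasp point.
Start: joints at [-1.264, 0.689, -0.195, 1.565, 0.157, 0.902, -0.215], TCP at [0.168, 0.602, 0.405] pointing down, gripper open.
Joint ranges: [-3.01, 3.01], [-0.46, 2.08], [-1.47, 1.51], [0.13, 2.56], [-1, 4.14], [0.04, 2.09], [-2.66, 2.66]. Speed limits (rad/s): [2.57, 2.57, 3.14, 3.14, 3.14, 3.14, 3.14].

INTERFACE

Orientations are given as a unit quaternion [x, y, z, w].
In Python, from plant import status, cams, r, finder gives the robot as it stands.
- The arm moves only by the tool play_rows, never from a script. Its argument "rows" is a list of rows, each a list of 7 numbers: the opening in per cent of the stroke, from 0 (shut) to 100 (fully open), then the shift along the tool's x, y, z in m, then the turn, a rotation vector about the tool's x, y, z in degrees. A call has 1 to 8 rows; each row shifts and turns the commanded pose from where the row before left it, along the tool's axes as they then stand; what a row does not reach is not made up. A row lasts 1/8 s, in which the tool goes at most 62.5 mm and 10.7 degrees, less where a joint would pass 70% of its speed; a pose out of reach is approached as far as the arm can. A call with a gripper value outside its range is refused whole. The fingers move at their own pace and stop on an object; "grip_force" is the grip in N (left out, the last holds). Time passes only in rows, so rows that do not move let the fingers close. It gives the time, the measured TCP pose, the force, the opening and the grip force at its end, in the units of the state.
- status.get_state(): the state, without advancing time (a new reading comes with each control period).
- cams.snapshot(name): name is "side" or "top" or "wrist"; returns the picture (420x560x3 uint8, red, green, blue); there is no depth.
- cams.camera_params(name): a dict with "vfov" (degrees; the focal length in pixels is half the picture's height over the tangent of half this angle, whatever the lens; pixels are square), "cx", "cy" (the principal point, pixels), "R" (3x3) and "t" (3): a world point X has camera coordinates R X + t; the wrist camera has in their place "tool_from_camera" (4x4, takes a point from camera to tool coordinates, whose origin is the TCP and whose axes are the flange's). Camera axes: x right, y down, z forward; pixel columns grow to the right and rows downward; lengths in m; the calibration is good to about 2 mm. A picture is of the moment at which its call begins: read the wrist's pose just before it. camera_params takes no time and is no camera call.
- r.finish_job(): hands the job in; it is judged then, once.
Trained networks look in the newest picture that a camera, given by its name, has taken for a name from the list of things; names that differ only in an ending like _2 or _b are one class to them, and where a whole thing is asked for, a point or a joint stands for the part that bears it (a point fixed in the world has none). Each returns a list of dicts, best first, with "score" (0 to 1); they miss things now and then, are a little off and sometimes report something else, mostly with a low value. They report only what shows in the picture. A call takes as long as a camera call. They do not tell look-alikes from the thing itself.
- finder.spot_in(camera, label): "at" ([x, y, z] in m, in the coordinates of the camera as it stood for that picture, good to about 4 mm: the middle of the surface that is visible of it).
- finder.regions_of(camera, label): "mask" (420x560 bool, what is visible of it).
The state is a dict: "clock": time; "q": joint angles; "qd": joint speeds; "joint_torque": joint torques, N m; "tool_pos": TCP position; "eef_rot": TCP orientation; "contact_force": force on the tool from outside, world axes, zero at the start; "moment": the same for the moment, N m; "opening": opening from 0.0 (shut) to 1.0 (fully open); "finger_force": force on a finger pad.
Only numpy, scipy, OpenCV 4.12 (cv2) and the standard library are available. Lean on these libraries where they do the work, as an engineer would, in place of code of your own. Each camera call takes 0.05 s, during which the arm holds its last target. There are 200 camera calls.

TASK

Put the four loose microscope accessories on the repair bench away, each upright and right down in the grey holder that matches its shape and size: the eyepiece in the small round well, the wide lens in the large round well, the box-shaped camera in the rectangular tray and the round-bottomed ball vise in the funnel-shaped cup. Set them down gently, do not drop them, and leave the white bottle standing.

Things in the scene. Friction and masses are not known exactly. Their poses are not given: they have to be found in the camera images.
- eyepiece: microscope eyepiece standing upright, 56 mm tall: bare steel barrel 30 mm in diameter for the lower 26 mm, black eyecup 40 mm in diameter from 26 to 50 mm, tapering to 35 mm at the top. Loose, about 110 g. Origin: centre of its underside; z up along its axis.
- lens: auxiliary objective lens, a black disc-shaped cylinder 54 mm in diameter and 30 mm tall with an aluminium band and a greenish glass on top, lying flat. Loose, about 150 g. Origin: centre of its underside; z up along its axis.
- camera: microscope camera, an aluminium box 56 mm (its x) by 38 mm (its y) by 34 mm tall, lying on its back with a dark round lens mount 26 mm in diameter and 8 mm high on the middle of its top (42 mm in all). Loose, about 160 g. Origin: centre of its underside; x along the long side, z up. Either way round is the same.
- vise: ball vise, 57 mm tall: a steel hemisphere 64 mm in diameter whose round side is below (ball centre 29.7 mm above the underside, a 24 mm flat at the bottom), with two aluminium jaws on top, together 50 mm (its x) by 30 mm (its y), from 34 to 57 mm high, and a small screw knob at +x reaching 34 mm from the axis. Loose, about 400 g. Origin: centre of its underside; z up. Pinch the jaws across y.
- eyepiece_holder: small round grey well, fixed to the bench: inner diameter 46 mm, outer 58 mm, rim 12 mm and black floor 4 mm above the bench. For the eyepiece. Origin: centre of its underside; z up.
- lens_holder: large round grey well, fixed to the bench: inner diameter 70 mm, outer 82 mm, rim 12 mm and black floor 4 mm above the bench. For the wide lens. Origin: centre of its underside; z up.
- camera_holder: rectangular grey tray, fixed to the bench: inside 72 mm (its x) by 54 mm (its y), outside 82 by 64 mm, rim 12 mm and black floor 5 mm above the bench. For the camera, long side along long side, either way round. Origin: centre of its underside; x along the long side, z up.
- vise_holder: round grey funnel-shaped cup on a foot 88 mm in diameter, fixed to the bench: the inside is a cone of about 45 degrees, rim 100 mm in outer diameter and 38 mm above the bench. Its small flat black floor (37 mm wide) is 10 mm above the bench: the ball of the vise, heavy below, rolls down the cone and rights itself with its flat underside on that floor. Origin: centre of its underside; z up.
- bottle: white dispensing bottle, a bystander standing among the things, 38 mm in diameter and 105 mm tall, loose, about 120 g. Origin: centre of its underside; z up. To be left standing.
Mind the look-alikes: they are no part of the job. What is shaped like the eyepiece but purple is not meant.

How it is judged:
By the outcome, as a careful person would: the job done as asked, in the order asked, and still so for the second after the job is handed in, with the robot touching nothing.
It also fails if it takes over 115 s, if anything falls off the work surface, if the arm or the gripper's body presses on something with over 40 N, if the wrist force passes 120 N, or if a joint passes its speed limit or range.

## Working session

There is one attempt and no reset: what is moved stays moved. The work goes in short steps, Python scripts to look and compute and a tool call to move; the robot and the scene stay as the last step left them, time stands still between calls to the robot, and variables do not carry over. Pictures are saved under pics/ and viewed, at most 14 in all, crops included, and the job is handed in when it is done.

Besides the shell and the picture viewer there is one more tool, called after "Call:" as a command line: name --pt "numbers of a row" for each row, then --argument value for the rest. play_rows: Moves the arm, as the interface text tells. Its arguments: {"type":"object","properties":{"rows":{"type":"array","items":{"type":"array","items":{"type":"number"}}},"grip_force":{"type":"number"}},"required":["rows"]}

```bash
mkdir -p pics; ls; cat > h.py <<'E'
import numpy as np, cv2
from scipy.spatial.transform import Rotation as Ro
from plant import status, cams, r, finder
def K(p): return 210/np.tan(np.radians(p['vfov'])/2)
def snap(n,f=None):
    s=status.get_state(); im=cams.snapshot(n)
    if f: cv2.imwrite('pics/'+f,im[:,:,::-1])
    return s,im
def cam(n,s):
    p=cams.camera_params(n)
    if 'R' in p: R=np.array(p['R']);t=np.array(p['t']); return R.T,-R.T@t,p
    T=np.array(p['tool_from_camera']); R=Ro.from_quat(s['eef_rot']).as_matrix()
    return R@T[:3,:3], R@T[:3,3]+np.array(s['tool_pos']),p
def pix2w(n,s,u,v,z):
    R,c,p=cam(n,s);f=K(p); d=R@np.array([(u-p['cx'])/f,(v-p['cy'])/f,1]); return c+d*(z-c[2])/d[2]
def w2pix(n,s,X):
    R,c,p=cam(n,s);f=K(p); x=R.T@(np.array(X)-c); return x[0]/x[2]*f+p['cx'],x[1]/x[2]*f+p['cy']
def spots(n,s,lab):
    R,c,p=cam(n,s)
    return [(round(d['score'],2),(R@np.array(d['at'])+c)) for d in finder.spot_in(n,lab)]
E
python3 - <<'E'
from h import *
np.set_printoptions(precision=3,suppress=True)
s,_=snap('side','side0.png'); 
s,_=snap('wrist','wrist0.png')
s,_=snap('top','top0.png'); print(s['tool_pos'],s['eef_rot'],s['opening'],s['clock'])
for l in 'eyepiece lens camera vise eyepiece_holder lens_holder camera_holder vise_holder bottle'.split():
    for sc,w in spots('top',s,l): print(l,sc,w,np.round(w2pix('top',s,w)))
E
```

```text
pics
[0.168 0.602 0.404] [ 0.136  0.991 -0.001 -0.   ] 0.9995109945575686 0.1
eyepiece 0.7 [ 0.494 -0.167  0.056] [335. 224.]
eyepiece 0.7 [ 0.345 -0.021  0.055] [284. 279.]
eyepiece 0.49 [ 0.475 -0.076  0.053] [303. 231.]
eyepiece 0.29 [0.561 0.009 0.068] [272. 201.]
lens 0.84 [0.464 0.121 0.029] [233. 237.]
camera 0.69 [ 0.384 -0.283  0.032] [376. 262.]
vise 0.68 [ 0.65  -0.139  0.041] [323. 169.]
eyepiece_holder 0.82 [0.507 0.398 0.002] [137. 225.]
lens_holder 0.56 [0.645 0.164 0.001] [218. 176.]
camera_holder 0.96 [0.365 0.272 0.003] [182. 273.]
camera_holder 0.58 [ 0.467 -0.074  0.055] [302. 234.]
camera_holder 0.17 [ 0.646 -0.137  0.043] [323. 171.]
vise_holder 0.93 [ 0.515 -0.399  0.025] [415. 215.]
bottle 0.61 [0.56  0.009 0.07 ] [272. 201.]
```

```bash
python3 -c "
import cv2,numpy as np
a=cv2.imread('pics/top0.png');cv2.imwrite('pics/t.png',cv2.resize(a,(800,600),interpolation=cv2.INTER_CUBIC))"
```

```text
(no output)
```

View pics/t.png

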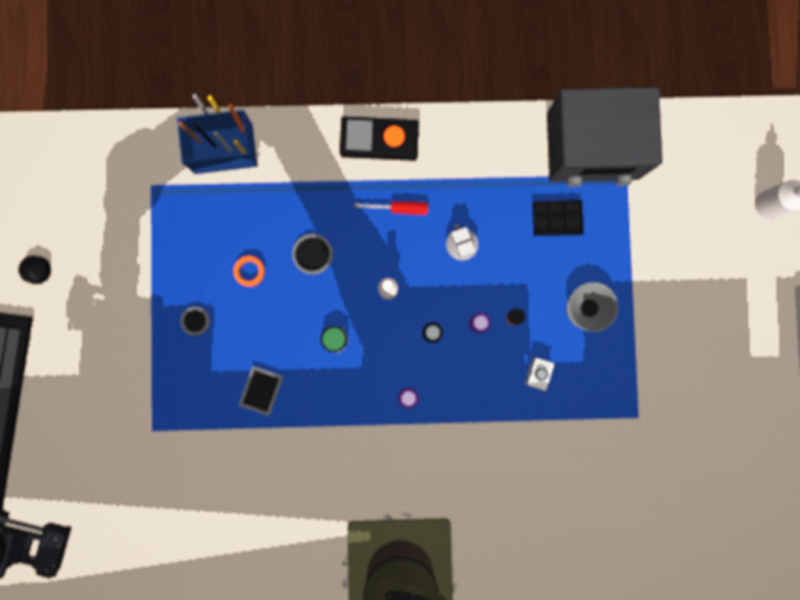

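View pics/side0.png

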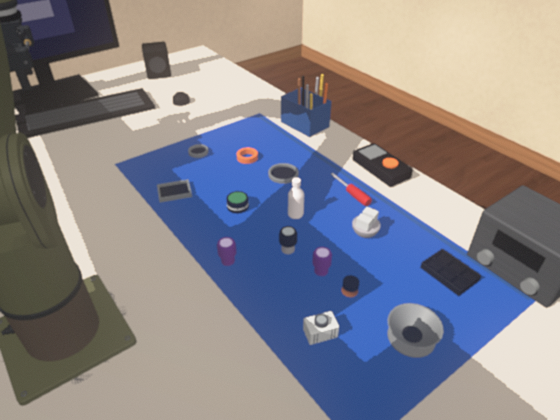

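The top view (800 px wide) shows these candidates for the eyepiece:
- (432,332): black and grey with a steel barrel. This one fits the description.
- (481,323) and (408,398): purple, so not meant.
- (516,317): short, black and copper, so not meant.

The other pieces and holders:

| Thing | Piece | Holder |
|---|---|---|
| eyepiece | (432,332) | (195,320) |
| lens (green) | (334,338) | (312,253) |
| camera | (541,374) | (262,390) |
| vise | (462,243) | (592,307) |

The bottle is at (388,288). I'll check my choice in a close crop.

```bash
cat >> h.py <<'E'
def yaw(s):
    y=Ro.from_quat(s['eef_rot']).as_matrix()[:,1]; return np.degrees(np.arctan2(y[1],y[0]))
def plan(xyz,yawdeg,n,s=None):
    "n equal rows taking the tool to TCP xyz, closing-axis yaw (deg, mod 180 nearest)"
    s=s or status.get_state(); R=Ro.from_quat(s['eef_rot']).as_matrix()
    dw=(yawdeg-yaw(s)+90)%180-90 if yawdeg is not None else 0
    th=-dw/n
    M=sum(R@Ro.from_euler('z',th*k,degrees=True).as_matrix() for k in range(n))
    v=np.linalg.solve(M,np.array(xyz)-s['tool_pos'])
    print('n',n,'shift/row mm',np.round(v*1000,1),'turn z/row',round(th,2),'norm',round(np.linalg.norm(v)*1000,1),'tilt',np.round(R[:,2],3))
E
python3 - <<'E'
from h import *
np.set_printoptions(precision=3,suppress=True)
p=cams.camera_params('wrist');print(p)
plan([.475,-.076,.36],-9,16)
im=cv2.imread('pics/side0.png')[210:320,190:380]
cv2.imwrite('pics/c1.png',cv2.resize(im,None,fx=4,fy=4,interpolation=cv2.INTER_CUBIC))
E
```

```text
{'vfov': 65.75683549682847, 'cx': 278.01596500136134, 'cy': 213.5325884394416, 'tool_from_camera': array([[-0.001, -0.967, -0.255,  0.066],
       [ 1.   , -0.001,  0.   ,  0.   ],
       [-0.   , -0.255,  0.967,  0.02 ],
       [ 0.   ,  0.   ,  0.   ,  1.   ]])}
n 16 shift/row mm [-49.9  -9.7   2.8] turn z/row 5.21 norm 50.9 tilt [ 0.  0. -1.]
```

View pics/c1.png

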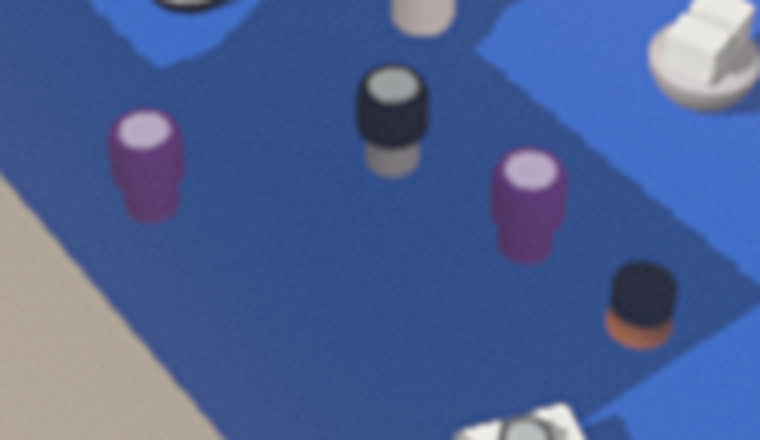

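The crop shows the steel-barrelled black eyepiece at (390,120). The purple ones are at (145,160) and (527,205), and the copper cap is at (642,305). The choice holds, so I'll go above the eyepiece.

Call:
play_rows --pt "100 -0.05 -0.01 0.003 0 0 5.2" --pt "100 -0.05 -0.01 0.003 0 0 5.2" --pt "100 -0.05 -0.01 0.003 0 0 5.2" --pt "100 -0.05 -0.01 0.003 0 0 5.2" --pt "100 -0.05 -0.01 0.003 0 0 5.2" --pt "100 -0.05 -0.01 0.003 0 0 5.2" --pt "100 -0.05 -0.01 0.003 0 0 5.2" --pt "100 -0.05 -0.01 0.003 0 0 5.2"

```text
clock: 1.6
tool_pos: [0.451, 0.3177, 0.3808]
eef_rot: [0.48, 0.877, 0.001, 0.0]
contact_force: [-0.1, -0.0, -0.5]
opening: 1.0
finger_force: 0.0
```

Call:
play_rows --pt "100 -0.05 -0.01 0.003 0 0 5.2" --pt "100 -0.05 -0.01 0.003 0 0 5.2" --pt "100 -0.05 -0.01 0.003 0 0 5.2" --pt "100 -0.05 -0.01 0.003 0 0 5.2" --pt "100 -0.05 -0.01 0.003 0 0 5.2" --pt "100 -0.05 -0.01 0.003 0 0 5.2" --pt "100 -0.05 -0.01 0.003 0 0 5.2" --pt "100 -0.05 -0.01 0.003 0 0 5.2"

```text
clock: 2.6
tool_pos: [0.4727, -0.0811, 0.3568]
eef_rot: [0.76, 0.649, 0.001, 0.001]
contact_force: [0.2, -0.7, 0.0]
opening: 1.0
finger_force: 0.0
```

```bash
python3 - <<'E'
from h import *
np.set_printoptions(precision=3,suppress=True)
s,_=snap('wrist','w1.png'); print(s['tool_pos'],yaw(s),s['clock'],s['q'],s['contact_force'])
for l in ['eyepiece','bottle']:
    for sc,w in spots('wrist',s,l): print(l,sc,w,np.round(w2pix('wrist',s,w)))
    for d in finder.regions_of('wrist',l)[:4]: v,u=np.nonzero(d['mask']); print(d['score'],u.min(),u.max(),v.min(),v.max())
E
```

```text
[ 0.473 -0.081  0.357] -8.99438304389127 2.6 [ 0.022  0.583  0.081  2.054 -0.092  0.506  0.014] [ 0.189 -0.742  0.009]
eyepiece 0.83 [ 0.489 -0.161  0.056] [308. 283.]
eyepiece 0.75 [ 0.353 -0.025  0.059] [128. 163.]
eyepiece 0.72 [ 0.472 -0.071  0.054] [275. 193.]
0.72 255 298 171 217
0.69 102 161 138 184
0.56 289 328 255 296
bottle 0.72 [0.556 0.006 0.073] [368.  82.]
0.71 335 402 51 106
```

View pics/w1.png

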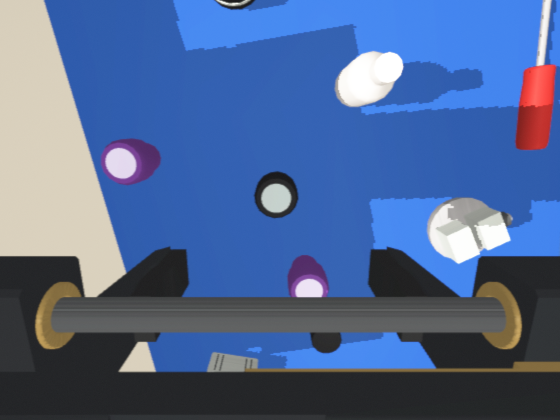

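The wrist view shows the eyepiece at (276,195). The purple ones are at (125,162) and (308,285), the bottle is at (370,80), and the vise is at (468,230).

```bash
python3 - <<'E'
from h import *
np.set_printoptions(precision=4,suppress=True)
s,im=snap('wrist')
g=cv2.cvtColor(im,cv2.COLOR_RGB2HSV)
m=((g[...,1]<60)&(g[...,2]>120)).astype(np.uint8); m[:170]=0;m[225:]=0;m[:,:250]=0;m[:,305:]=0
v,u=np.nonzero(m);print(len(u),u.mean(),v.mean(),u.min(),u.max())
c=pix2w('wrist',s,u.mean(),v.mean(),.056);print(c)
plan([c[0],c[1],.147+.036],-9,7,s)
E
```

```text
680 276.1985294117647 200.24117647058824 262 291
[ 0.4717 -0.0748  0.056 ]
n 7 shift/row mm [ 0.6 -0.3 24.8] turn z/row 0.03 norm 24.8 tilt [ 0.001  0.001 -1.   ]
```

Call:
play_rows --pt "100 0.004 -0.002 0.03 0 0 0" --pt "100 0 0 0.03 0 0 0" --pt "100 0 0 0.03 0 0 0" --pt "100 0 0 0.03 0 0 0" --pt "100 0 0 0.03 0 0 0" --pt "100 0 0 0.024 0 0 0" --pt "100 0 0 0 0 0 0"

```text
clock: 3.78
tool_pos: [0.4714, -0.0736, 0.1814]
eef_rot: [0.758, 0.652, -0.0, -0.001]
contact_force: [-0.4, -0.3, 0.2]
opening: 0.997
finger_force: 0.0
```

Call:
play_rows --pt "30 0 0 0 0 0 0" --pt "30 0 0 0 0 0 0" --pt "30 0 0 0 0 0 0" --pt "30 0 0 0 0 0 0" --pt "30 0 0 0 0 0 0" --pt "30 0 0 0 0 0 0" --grip_force 15

```text
clock: 4.53
tool_pos: [0.4714, -0.0753, 0.1829]
eef_rot: [0.759, 0.651, 0.0, 0.0]
contact_force: [0.5, 1.2, 2.2]
opening: 0.445
finger_force: 15.0
```

Call:
play_rows --pt "30 0 0 -0.03 0 0 0" --pt "30 0 0 -0.05 0 0 0" --pt "30 0 0 -0.05 0 0 0" --pt "30 0 0 -0.04 0 0 0" --pt "30 0 0 0 0 0 0"

```text
clock: 5.15
tool_pos: [0.4718, -0.0754, 0.355]
eef_rot: [0.759, 0.651, 0.002, 0.002]
contact_force: [-0.1, -0.6, -3.0]
opening: 0.444
finger_force: 15.0
```

```bash
python3 - <<'E'
from h import *
s=status.get_state();print(s['opening'],s['tool_pos'],yaw(s))
plan([.507,.398,.345],38,11,s)
E
```

```text
0.4435880216904555 [ 0.47181676 -0.0754386   0.3549694 ] -8.839374143962164
n 11 shift/row mm [42.5 12.7  0.9] turn z/row -4.26 norm 44.4 tilt [ 0.006 -0.    -1.   ]
```

Call:
play_rows --pt "30 0.042 0.013 0 0 0 -4.3" --pt "30 0.042 0.013 0 0 0 -4.3" --pt "30 0.042 0.013 0 0 0 -4.3" --pt "30 0.042 0.013 0 0 0 -4.3" --pt "30 0.042 0.013 0 0 0 -4.3" --pt "30 0.042 0.013 0 0 0 -4.3" --pt "30 0.042 0.013 0 0 0 -4.3" --pt "30 0.042 0.013 0 0 0 -4.3"

```text
clock: 6.15
tool_pos: [0.5367, 0.266, 0.3504]
eef_rot: [0.532, 0.847, -0.001, -0.001]
contact_force: [-0.1, 0.8, -1.6]
opening: 0.445
finger_force: 15.0
```

Call:
play_rows --pt "30 0.042 0.013 0 0 0 -4.3" --pt "30 0.042 0.013 0 0 0 -4.3" --pt "30 0.042 0.013 0 0 0 -4.3" --pt "30 0 0 0 0 0 0"

```text
clock: 6.65
tool_pos: [0.5051, 0.3979, 0.3501]
eef_rot: [0.431, 0.902, -0.0, -0.003]
contact_force: [-0.6, -0.1, -0.7]
opening: 0.449
finger_force: 15.0
```

```bash
python3 - <<'E'
from h import *
np.set_printoptions(precision=4,suppress=True)
s,_=snap('wrist','w2.png'); print(s['tool_pos'],yaw(s),s['clock'],s['opening'])
l='eyepiece_holder'
for sc,w in spots('wrist',s,l): print(l,sc,w,np.round(w2pix('wrist',s,w)))
for d in finder.regions_of('wrist',l)[:4]:
    v,u=np.nonzero(d['mask']); print(d['score'],u.min(),u.max(),v.min(),v.max(),pix2w('wrist',s,(u.min()+u.max())/2,(v.min()+v.max())/2,.009))
E
```

```text
[0.5051 0.3979 0.3501] 38.91657974645018 6.65 0.4490976966100509
0.95 255 310 170 224 [0.508  0.4002 0.009 ]
```

View pics/w2.png

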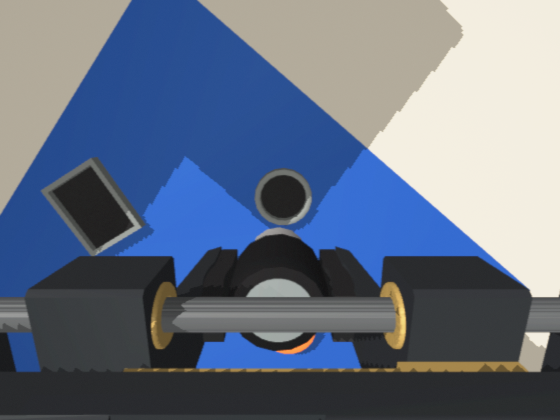

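The small well is at (283,197), clear of the held eyepiece. The tray is at (97,205).

```bash
python3 - <<'E'
from h import *
s=status.get_state();print(s['tool_pos'])
plan([.508,.400,.190],None,1,s)
im=cv2.imread('pics/w2.png')
b=cv2.cvtColor(im,cv2.COLOR_BGR2HSV); m=((b[...,1]<60)).astype(np.uint8)
m[:155]=0;m[257:]=0;m[:,:38]=0;m[:,152:]=0
n,lb,st,ce=cv2.connectedComponentsWithStats(m); i=1+st[1:,4].argmax(); v,u=np.nonzero(lb==i)
P=np.array([pix2w('wrist',s,a,c,.012)[:2] for a,c in zip(u,v)],np.float32)
print(st[i],cv2.minAreaRect(P*1000))
E
```

```text
[0.50857503 0.39194759 0.35103805]
n 1 shift/row mm [  6.9   5.1 161. ] turn z/row 0.0 norm 161.2 tilt [-0.002 -0.003 -1.   ]Traceback (most recent call last):
  File "<stdin>", line 8, in <module>
  File "h.py", line 15, in pix2w
    R,c,p=cam(n,s);f=K(p); d=R@np.array([(u-p['cx'])/f,(v-p['cy'])/f,1]); return c+d*(z-c[2])/d[2]
          ~~~^^^^^
  File "h.py", line 10, in cam
    p=cams.camera_params(n)
ValueError: time passes only in moves, steps and waits
```

Call:
play_rows --pt "30 0.007 0.005 0.03 0 0 0" --pt "30 0 0 0.04 0 0 0" --pt "30 0 0 0.04 0 0 0" --pt "30 0 0 0.03 0 0 0" --pt "30 0 0 0.015 0 0 0" --pt "30 0 0 0.003 0 0 0" --pt "30 0 0 0 0 0 0" --pt "30 0 0 0 0 0 0"

```text
clock: 7.8
tool_pos: [0.5085, 0.4022, 0.196]
eef_rot: [0.435, 0.901, 0.001, 0.0]
contact_force: [-0.3, 0.3, -1.3]
opening: 0.442
finger_force: 15.0
```

```bash
sed -i 's/^def K/import functools\n_cp=functools.lru_cache(None)(lambda n: cams.camera_params(n))\ndef K/; s/p=cams.camera_params(n)/p=_cp(n)/' h.py; python3 - <<'E'
from h import *
s=status.get_state();print(s['tool_pos'],s['contact_force'],s['opening'])
plan([.508,.400,.187],None,1,s)
E
```

```text
[0.50845891 0.40224381 0.19603301] [-0.29497367  0.28378913 -1.33339311] 0.44203871874274764
n 1 shift/row mm [-1.5 -1.8  9. ] turn z/row 0.0 norm 9.3 tilt [ 0.002  0.002 -1.   ]
```

Call:
play_rows --pt "30 -0.001 -0.001 0.002 0 0 0" --pt "30 0 0 0.002 0 0 0" --pt "30 0 0 0.002 0 0 0" --pt "30 0 0 0.001 0 0 0" --pt "30 0 0 0 0 0 0"

```text
clock: 8.43
tool_pos: [0.5077, 0.4006, 0.1876]
eef_rot: [0.435, 0.901, -0.0, -0.0]
contact_force: [-0.5, -0.0, -0.7]
opening: 0.442
finger_force: 15.0
```

Call:
play_rows --pt "30 0 0 0.001 0 0 0" --pt "30 0 0 0 0 0 0" --pt "30 0 0 0 0 0 0"

```text
clock: 8.8
tool_pos: [0.5079, 0.4006, 0.187]
eef_rot: [0.435, 0.901, 0.0, 0.0]
contact_force: [-0.6, -0.9, 2.0]
opening: 0.443
finger_force: 15.0
```

Call:
play_rows --pt "50 0 0 0 0 0 0" --pt "60 0 0 0 0 0 0" --pt "75 0 0 0 0 0 0" --pt "75 0 0 -0.02 0 0 0" --pt "100 0 0 -0.04 0 0 0" --pt "100 0 0 -0.05 0 0 0" --pt "100 0 0 -0.05 0 0 0" --pt "100 0 0 0 0 0 0"

```text
clock: 9.8
tool_pos: [0.5091, 0.4014, 0.3527]
eef_rot: [0.435, 0.9, 0.005, 0.002]
contact_force: [-1.2, -0.4, -0.5]
opening: 1.003
finger_force: 0.0
```

```bash
python3 - <<'E'
from h import *
np.set_printoptions(precision=4,suppress=True)
s,_=snap('wrist','w3.png'); print(s['tool_pos'],yaw(s),s['clock'],s['opening'],s['contact_force'])
for l in ['eyepiece','eyepiece_holder']:
  for sc,w in spots('wrist',s,l): print(l,sc,w,np.round(w2pix('wrist',s,w)))
im=cv2.imread('pics/w2.png')
b=cv2.cvtColor(im,cv2.COLOR_BGR2HSV); m=((b[...,1]<60)).astype(np.uint8)
m[:155]=0;m[257:]=0;m[:,:38]=0;m[:,152:]=0
n,lb,st,ce=cv2.connectedComponentsWithStats(m); i=1+st[1:,4].argmax(); v,u=np.nonzero(lb==i)
s2=dict(s,tool_pos=[.5051,.3979,.3501],eef_rot=[.431,.902,0,-.003])
P=np.array([pix2w('wrist',s2,a,c,.012)[:2] for a,c in zip(u,v)],np.float32)
print(st[i],cv2.minAreaRect(P*1000))
plan([.468,.122,.36],15,9,s)
E
```

```text
[0.5091 0.4014 0.3527] 38.44709873178199 9.8 1.0026806683300435 [-1.2078 -0.3819 -0.451 ]
eyepiece 0.87 [0.5051 0.4049 0.0574] [273. 200.]
eyepiece 0.35 [0.4915 0.4128 0.0106] [268. 176.]
eyepiece_holder 0.72 [0.4899 0.4149 0.0134] [267. 174.]
[  42  157  103  100 5348] ((366.1192626953125, 272.0145568847656), (69.2358169555664, 82.14399719238281), 69.28749084472656)
n 9 shift/row mm [-25.4 -18.7  -1.1] turn z/row 2.61 norm 31.6 tilt [ 0.008  0.007 -1.   ]
```

View pics/w3.png

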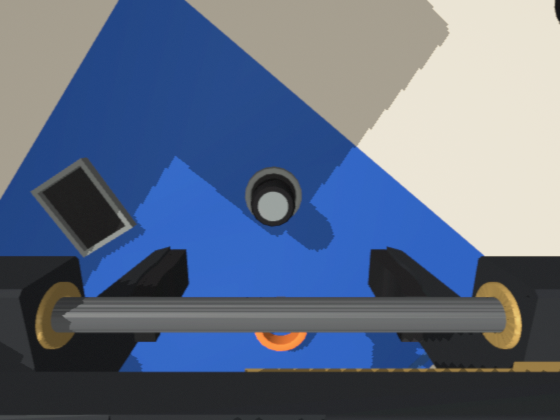

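The eyepiece stands upright in its well at (273,205). The tray is at about (0.366, 0.272), and its fitted outline of 82 by 69 is close to the given 82 by 64. Next is the lens.

Call:
play_rows --pt "100 -0.025 -0.019 -0.001 0 0 2.6" --pt "100 -0.025 -0.019 -0.001 0 0 2.6" --pt "100 -0.025 -0.019 -0.001 0 0 2.6" --pt "100 -0.025 -0.019 -0.001 0 0 2.6" --pt "100 -0.025 -0.019 -0.001 0 0 2.6" --pt "100 -0.025 -0.019 -0.001 0 0 2.6" --pt "100 -0.025 -0.019 -0.001 0 0 2.6" --pt "100 -0.025 -0.019 -0.001 0 0 2.6"

```text
clock: 10.95
tool_pos: [0.4728, 0.1519, 0.3535]
eef_rot: [0.591, 0.807, -0.001, -0.001]
contact_force: [0.1, 0.0, 0.5]
opening: 0.997
finger_force: 0.0
```

Call:
play_rows --pt "100 -0.025 -0.019 -0.001 0 0 2.6" --pt "100 0 0 0 0 0 0" --pt "100 0 0 0 0 0 0" --pt "100 0 0 0 0 0 0"

```text
clock: 11.45
tool_pos: [0.4633, 0.1248, 0.3553]
eef_rot: [0.607, 0.794, 0.0, -0.0]
contact_force: [0.3, 0.1, -0.1]
opening: 1.004
finger_force: 0.0
```

```bash
cat >> h.py <<'E'
def masks(n,s,lab,z):
    for d in finder.regions_of(n,lab)[:3]:
        v,u=np.nonzero(d['mask']); a,b=(u.min()+u.max())/2,(v.min()+v.max())/2
        print(lab,round(d['score'],2),u.min(),u.max(),v.min(),v.max(),'box',pix2w(n,s,a,b,z),'mean',pix2w(n,s,u.mean(),v.mean(),z))
E
python3 - <<'E'
from h import *
np.set_printoptions(precision=4,suppress=True)
s,_=snap('wrist','w4.png'); print(s['tool_pos'],yaw(s),s['clock'],s['opening'],s['contact_force'])
for sc,w in spots('wrist',s,'lens'): print(sc,w,np.round(w2pix('wrist',s,w)))
masks('wrist',s,'lens',.024)
masks('wrist',s,'lens_holder',.009)
s2=status.get_state();print(s2['tool_pos'],yaw(s2))
E
```

```text
[0.4633 0.1248 0.3553] 15.201561115837553 11.45 1.0037071247692757 [ 0.3334  0.107  -0.1002]
0.8 [0.4675 0.1223 0.0328] [282. 203.]
lens 0.65 251 306 172 229 box [0.4644 0.1222 0.024 ] mean [0.4645 0.1216 0.024 ]
lens_holder 0.73 410 492 164 241 box [0.6374 0.1634 0.009 ] mean [0.6377 0.1636 0.009 ]
[0.4632 0.1241 0.3556] 15.13742940473496
```

View pics/w4.png

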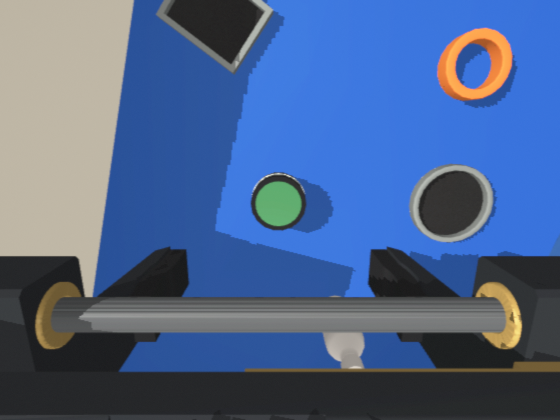

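The lens is at (278,203) and its well at (452,203).

Call:
play_rows --pt "100 -0.002 0.001 0.03 0 0 0" --pt "100 0 0 0.04 0 0 0" --pt "100 0 0 0.04 0 0 0" --pt "100 0 0 0.04 0 0 0" --pt "100 0 0 0.02 0 0 0" --pt "100 0 0 0.009 0 0 0" --pt "100 0 0 0 0 0 0" --pt "100 0 0 0 0 0 0"

```text
clock: 12.65
tool_pos: [0.4649, 0.1219, 0.1775]
eef_rot: [0.608, 0.794, 0.001, 0.0]
contact_force: [-0.5, -0.3, -0.5]
opening: 1.003
finger_force: 0.0
```

Call:
play_rows --pt "50 0 0 0 0 0 0" --pt "50 0 0 0 0 0 0" --pt "50 0 0 0 0 0 0" --pt "50 0 0 0 0 0 0" --pt "50 0 0 0 0 0 0" --grip_force 20

```text
clock: 13.28
tool_pos: [0.4646, 0.1218, 0.1768]
eef_rot: [0.608, 0.794, 0.0, 0.0]
contact_force: [-0.8, -0.0, 2.8]
opening: 0.602
finger_force: 20.0
```

Call:
play_rows --pt "50 0 0 -0.02 0 0 0" --pt "50 0 0 -0.05 0 0 0" --pt "50 0 0 -0.05 0 0 0" --pt "50 -0.001 0.04 -0.04 0 0 0" --pt "50 -0.001 0.05 0 0 0 0" --pt "50 -0.001 0.05 0 0 0 0" --pt "50 -0.001 0.038 0 0 0 0" --pt "50 0 0 0 0 0 0"

```text
clock: 14.28
tool_pos: [0.6391, 0.1646, 0.3358]
eef_rot: [0.608, 0.794, 0.001, 0.0]
contact_force: [-0.6, -1.4, -2.7]
opening: 0.607
finger_force: 20.0
```

Call:
play_rows --pt "50 0 0 0 0 0 0" --pt "50 0 0 0 0 0 0"

```text
clock: 14.52
tool_pos: [0.6364, 0.1639, 0.3364]
eef_rot: [0.608, 0.794, -0.001, -0.001]
contact_force: [-0.2, 0.2, -2.6]
opening: 0.603
finger_force: 20.0
```

```bash
python3 - <<'E'
from h import *
np.set_printoptions(precision=4,suppress=True)
s,_=snap('wrist','w5.png'); print(s['tool_pos'],yaw(s),s['clock'],s['opening'],s['contact_force'])
masks('wrist',s,'lens_holder',.009)
masks('wrist',s,'vise',.045)
s2=status.get_state();print(s2['tool_pos'],yaw(s2))
E
```

```text
[0.6364 0.1639 0.3364] 15.073968983389054 14.525 0.6029777919183644 [-0.198   0.1831 -2.6219]
lens_holder 0.97 239 323 158 224 box [0.6364 0.1714 0.009 ] mean [0.6365 0.1717 0.009 ]
[0.6369 0.1641 0.3369] 15.074764772817096
```

View pics/w5.png

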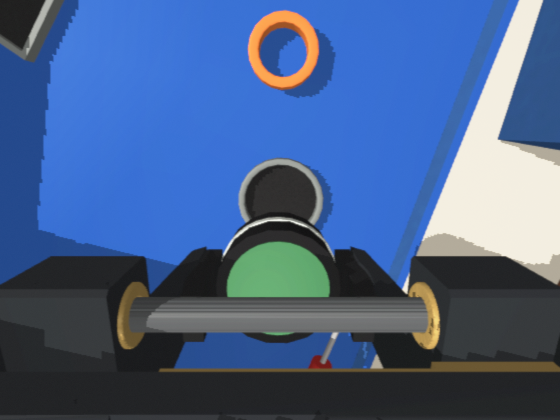

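The large well is centred at about (281,199), partly behind the held lens. That agrees with the earlier estimate of (0.638, 0.1635).

Call:
play_rows --pt "50 -0.001 0.001 0.03 0 0 0" --pt "50 0 0 0.04 0 0 0" --pt "50 0 0 0.04 0 0 0" --pt "50 0 0 0.03 0 0 0" --pt "50 0 0 0.01 0 0 0" --pt "50 0 0 0.002 0 0 0" --pt "50 0 0 0 0 0 0" --pt "50 0 0 0 0 0 0"

```text
clock: 15.68
tool_pos: [0.6393, 0.1636, 0.1861]
eef_rot: [0.608, 0.794, 0.001, 0.001]
contact_force: [0.3, -0.4, -2.2]
opening: 0.606
finger_force: 20.0
```

Call:
play_rows --pt "50 0 0 0.001 0 0 0" --pt "50 0 0 0.001 0 0 0" --pt "50 0 0 0 0 0 0" --pt "50 0 0 0 0 0 0"

```text
clock: 16.18
tool_pos: [0.6387, 0.1636, 0.1827]
eef_rot: [0.608, 0.794, -0.0, -0.0]
contact_force: [0.1, 0.6, -2.1]
opening: 0.608
finger_force: 20.0
```

Call:
play_rows --pt "50 0 0 0.001 0 0 0" --pt "50 0 0 0.001 0 0 0" --pt "50 0 0 0 0 0 0" --pt "50 0 0 0 0 0 0"

```text
clock: 16.68
tool_pos: [0.6387, 0.1635, 0.1809]
eef_rot: [0.608, 0.794, 0.0, -0.0]
contact_force: [-0.8, -0.0, 2.0]
opening: 0.609
finger_force: 20.0
```

Call:
play_rows --pt "65 0 0 0 0 0 0" --pt "75 0 0 0 0 0 0" --pt "85 0 0 0 0 0 0" --pt "85 0 0 -0.02 0 0 0" --pt "100 0 0 -0.04 0 0 0" --pt "100 0 0 -0.06 0 0 0" --pt "100 0 0 -0.06 0 0 0" --pt "100 0 0 0 0 0 0"

```text
clock: 17.68
tool_pos: [0.6405, 0.1637, 0.368]
eef_rot: [0.608, 0.794, 0.005, 0.004]
contact_force: [0.4, -0.6, -0.6]
opening: 1.003
finger_force: 0.0
```

```bash
python3 - <<'E'
from h import *
np.set_printoptions(precision=4,suppress=True)
s,_=snap('wrist','w6.png'); print(s['tool_pos'],yaw(s),s['clock'],s['opening'],s['contact_force'])
for sc,w in spots('wrist',s,'lens'): print(sc,w,np.round(w2pix('wrist',s,w)))
masks('wrist',s,'lens_holder',.009)
s=status.get_state()
plan([.384,-.283,.36],-36,14,s)
E
```

```text
[0.6405 0.1637 0.368 ] 15.041763684022268 17.675 1.0034690325495361 [ 0.3658 -0.5505 -0.6415]
0.97 [0.6385 0.1646 0.0351] [272. 196.]
lens_holder 0.96 234 310 154 229 box [0.6385 0.164  0.009 ] mean [0.6365 0.1687 0.009 ]
n 14 shift/row mm [-35.4 -13.6   0.1] turn z/row 3.65 norm 37.9 tilt [-0.001 -0.    -1.   ]
```

View pics/w6.png

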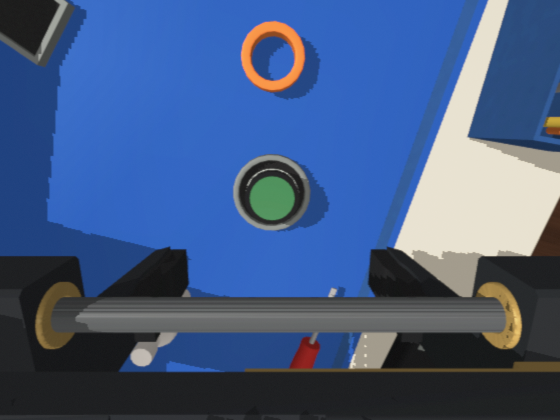

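The lens sits flat in its well at (272,195). On to the camera.

Call:
play_rows --pt "100 -0.035 -0.014 0 0 0 3.6" --pt "100 -0.035 -0.014 0 0 0 3.6" --pt "100 -0.035 -0.014 0 0 0 3.6" --pt "100 -0.035 -0.014 0 0 0 3.6" --pt "100 -0.035 -0.014 0 0 0 3.6" --pt "100 -0.035 -0.014 0 0 0 3.6" --pt "100 -0.035 -0.014 0 0 0 3.6" --pt "100 -0.035 -0.014 0 0 0 3.6"

```text
clock: 18.82
tool_pos: [0.5387, -0.1191, 0.3591]
eef_rot: [0.787, 0.617, -0.001, -0.001]
contact_force: [0.9, -0.7, 0.5]
opening: 0.999
finger_force: 0.0
```

Call:
play_rows --pt "100 -0.035 -0.014 0 0 0 3.6" --pt "100 -0.035 -0.014 0 0 0 3.6" --pt "100 -0.035 -0.014 0 0 0 3.6" --pt "100 -0.035 -0.014 0 0 0 3.6" --pt "100 -0.035 -0.014 0 0 0 3.6" --pt "100 -0.035 -0.014 0 0 0 3.6" --pt "100 0 0 0 0 0 0" --pt "100 0 0 0 0 0 0"

```text
clock: 19.82
tool_pos: [0.3826, -0.2779, 0.3599]
eef_rot: [0.888, 0.46, -0.0, -0.001]
contact_force: [-0.2, 0.3, -0.2]
opening: 1.002
finger_force: 0.0
```

```bash
cat >> h.py <<'E'
def rect(n,s,lab,z):
    for d in finder.regions_of(n,lab)[:2]:
        v,u=np.nonzero(d['mask']); P=np.array([pix2w(n,s,a,c,z)[:2] for a,c in zip(u,v)],np.float32)*1000
        (cx,cy),(w,h),a=cv2.minAreaRect(P); print(lab,round(d['score'],2),u.min(),u.max(),v.min(),v.max(),'c',cx,cy,'size',w,h,'long axis',a if w>h else a-90)
E
python3 - <<'E'
from h import *
np.set_printoptions(precision=4,suppress=True)
s,_=snap('wrist','w7.png'); print(s['tool_pos'],yaw(s),s['clock'],s['q'])
for sc,w in spots('wrist',s,'camera'): print(sc,w,np.round(w2pix('wrist',s,w)))
rect('wrist',s,'camera',.034)
s2=status.get_state();print(s2['tool_pos'],yaw(s2))
E
```

```text
[ 0.3826 -0.2779  0.3599] -35.270319063680276 19.825 [ 0.4305  0.5765  0.1569  2.0711 -0.1773  0.508   0.1022]
0.62 [ 0.3892 -0.2831  0.0352] [288. 199.]
camera 0.78 255 318 175 229 c 385.6075439453125 -284.935302734375 size 43.42683792114258 55.54352951049805 long axis -19.247528076171875
[ 0.3832 -0.2775  0.3603] -35.18104601692176
```

View pics/w7.png

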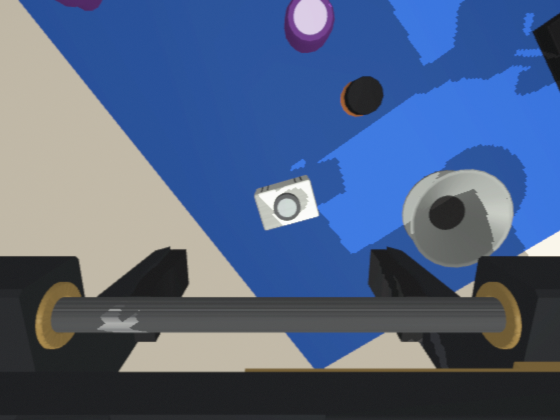

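The camera is at (288,206), with its long axis rising about 16° in the image, which is world −19°. To stay within the last joint's range I'll turn the tool −106° about its z axis.

Call:
play_rows --pt "100 0 0 0 0 0 -10.6" --pt "100 0 0 0 0 0 -10.6" --pt "100 0 0 0 0 0 -10.6" --pt "100 0 0 0 0 0 -10.6" --pt "100 0 0 0 0 0 -10.6"

```text
clock: 20.6
tool_pos: [0.3829, -0.2777, 0.3606]
eef_rot: [0.587, 0.81, 0.0, -0.0]
contact_force: [-0.1, -0.1, -0.9]
opening: 0.998
finger_force: 0.0
```

Call:
play_rows --pt "100 0 0 0 0 0 -10.6" --pt "100 0 0 0 0 0 -10.6" --pt "100 0 0 0 0 0 -10.6" --pt "100 0 0 0 0 0 -10.6" --pt "100 0 0 0 0 0 -10.6" --pt "100 0 0 0 0 0 0" --pt "100 0 0 0 0 0 0"

```text
clock: 21.48
tool_pos: [0.3825, -0.2782, 0.3606]
eef_rot: [0.169, 0.986, 0.0, -0.0]
contact_force: [-0.0, 0.7, 0.2]
opening: 0.999
finger_force: 0.0
```

```bash
python3 - <<'E'
from h import *
np.set_printoptions(precision=4,suppress=True)
s0=dict(status.get_state(),tool_pos=[.3826,-.2779,.3599],eef_rot=[.888,.46,0,-.001])
print(pix2w('wrist',s0,288,206,.034),pix2w('wrist',s0,287,207,.042))
s,_=snap('wrist','w8.png'); print(s['tool_pos'],yaw(s),s['clock'],s['q'])
rect('wrist',s,'camera',.034)
s2=status.get_state();print(s2['tool_pos'],yaw(s2))
plan([.385,-.2865,.176],None,1,s2)
E
```

```text
[ 0.3862 -0.2892  0.034 ] [ 0.3858 -0.2878  0.042 ]
[ 0.3825 -0.2782  0.3606] 70.53199137707871 21.475 [ 0.7793  0.5865 -0.3857  2.0533  0.3942  0.5723  1.3478]
camera 0.96 250 290 170 230 c 382.2544250488281 -285.9419860839844 size 39.057518005371094 59.33791732788086 long axis -19.524024963378906
[ 0.3824 -0.2782  0.3607] 70.58946368706299
n 1 shift/row mm [ -5.2  -6.9 184.7] turn z/row 0.0 norm 184.9 tilt [-0. -0. -1.]
```

View pics/w8.png

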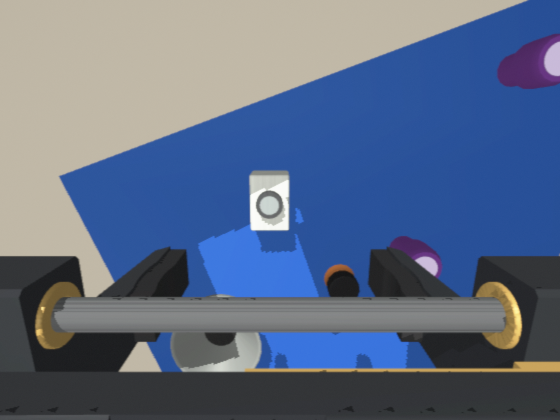

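The camera is upright in the view at (270,201), aligned with the fingers. I'll descend and grip it.

Call:
play_rows --pt "100 -0.005 -0.007 0.03 0 0 0" --pt "100 0 0 0.04 0 0 0" --pt "100 0 0 0.04 0 0 0" --pt "100 0 0 0.04 0 0 0" --pt "100 0 0 0.025 0 0 0" --pt "100 0 0 0.009 0 0 0" --pt "100 0 0 0 0 0 0" --pt "100 0 0 0 0 0 0"

```text
clock: 22.58
tool_pos: [0.3849, -0.2869, 0.1776]
eef_rot: [0.168, 0.986, -0.0, 0.001]
contact_force: [0.4, -0.5, 1.2]
opening: 0.998
finger_force: 0.0
```

Call:
play_rows --pt "35 0 0 0 0 0 0" --pt "35 0 0 0 0 0 0" --pt "35 0 0 0 0 0 0" --pt "35 0 0 0 0 0 0" --pt "35 0 0 0 0 0 0" --pt "35 0 0 0 0 0 0" --pt "35 0 0 0 0 0 0" --grip_force 20

```text
clock: 23.45
tool_pos: [0.3846, -0.2867, 0.1767]
eef_rot: [0.168, 0.986, -0.0, -0.0]
contact_force: [-0.4, 0.2, 1.3]
opening: 0.425
finger_force: 20.0
```

Call:
play_rows --pt "35 0 0 -0.02 0 0 0" --pt "35 0 0 -0.05 0 0 0" --pt "35 0 0 -0.05 0 0 0" --pt "35 0 0 -0.05 0 0 0" --pt "35 0 0 0 0 0 0"

```text
clock: 24.08
tool_pos: [0.3852, -0.2871, 0.3495]
eef_rot: [0.168, 0.986, -0.001, 0.003]
contact_force: [-0.1, -0.3, -2.6]
opening: 0.431
finger_force: 20.0
```

```bash
python3 - <<'E'
from h import *
s=status.get_state();print(s['tool_pos'],yaw(s),s['opening'],s['contact_force'])
plan([.45,0,.35],None,6,s)
plan([.366,.272,.345],69.3,12,s)
E
```

```text
[ 0.38524917 -0.28712122  0.34951705] 70.62694365838851 0.43053528301436095 [-0.08515927 -0.28119887 -2.58859193]
n 6 shift/row mm [ 5.7 48.7 -0.2] turn z/row 0.0 norm 49.1 tilt [ 0.006 -0.003 -1.   ]
n 12 shift/row mm [17.4 43.2  0.2] turn z/row 0.11 norm 46.6 tilt [ 0.006 -0.003 -1.   ]
```

Call:
play_rows --pt "35 0.006 0.049 0 0 0 0" --pt "35 0.006 0.049 0 0 0 0" --pt "35 0.006 0.049 0 0 0 0" --pt "35 0.006 0.049 0 0 0 0" --pt "35 0.006 0.049 0 0 0 0" --pt "35 0.006 0.049 0 0 0 0" --pt "35 0.028 0.038 0 0 0 0.6" --pt "35 0.028 0.038 0 0 0 0.7"

```text
clock: 25.08
tool_pos: [0.4199, 0.0944, 0.3454]
eef_rot: [0.179, 0.984, -0.001, -0.001]
contact_force: [0.7, 0.2, -1.0]
opening: 0.43
finger_force: 20.0
```

Call:
play_rows --pt "35 0.028 0.038 0 0 0 0" --pt "35 0.028 0.038 0 0 0 0" --pt "35 0.028 0.038 0 0 0 0" --pt "35 0.028 0.038 0 0 0 0" --pt "35 0 0 0 0 0 0" --pt "35 0 0 0 0 0 0" --pt "35 0 0 0 0 0 0"

```text
clock: 25.95
tool_pos: [0.3698, 0.2732, 0.3461]
eef_rot: [0.18, 0.984, -0.001, -0.0]
contact_force: [-0.2, 0.7, -2.2]
opening: 0.433
finger_force: 20.0
```

```bash
python3 - <<'E'
from h import *
np.set_printoptions(precision=4,suppress=True)
s,_=snap('wrist','w9.png'); print(s['tool_pos'],yaw(s),s['clock'],s['opening'],s['contact_force'],s['q'])
rect('wrist',s,'camera_holder',.010)
s2=status.get_state();print(s2['tool_pos'],yaw(s2))
E
```

```text
[0.3698 0.2732 0.3461] 69.2359389244784 25.95 0.43332749770377565 [-0.235   0.6516 -2.2443] [-0.5889  0.5863 -0.2291  2.1083  0.279   0.4772  0.1781]
camera_holder 0.65 241 307 151 207 c 352.5321350097656 274.7949523925781 size 64.3770523071289 55.2214469909668 long axis 69.21888732910156
[0.3699 0.2735 0.3465] 69.23959735089224
```

View pics/w9.png

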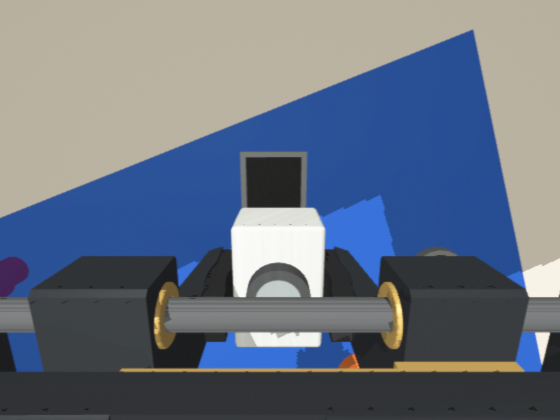

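The tray's far edge is at row 151, columns 241–307, and it lines up with the held camera. Its centre works out to about (0.3655, 0.271).

Call:
play_rows --pt "35 0.003 -0.004 0.03 0 0 0" --pt "35 0 0 0.04 0 0 0" --pt "35 0 0 0.04 0 0 0" --pt "35 0 0 0.035 0 0 0" --pt "35 0 0 0.012 0 0 0" --pt "35 0 0 0.003 0 0 0" --pt "35 0 0 0 0 0 0" --pt "35 0 0 0 0 0 0"

```text
clock: 27.05
tool_pos: [0.3667, 0.2726, 0.1878]
eef_rot: [0.18, 0.984, -0.0, -0.001]
contact_force: [0.1, 0.1, -2.5]
opening: 0.433
finger_force: 20.0
```

Call:
play_rows --pt "35 0 0 0.001 0 0 0" --pt "35 0 0 0.001 0 0 0" --pt "35 0 0 0.001 0 0 0" --pt "35 0 0 0 0 0 0" --pt "35 0 0 0 0 0 0"

```text
clock: 27.68
tool_pos: [0.3664, 0.2729, 0.1848]
eef_rot: [0.179, 0.984, -0.001, -0.001]
contact_force: [-0.1, 0.9, -1.4]
opening: 0.429
finger_force: 20.0
```

Call:
play_rows --pt "35 0 0 0.001 0 0 0" --pt "35 0 0 0.001 0 0 0" --pt "35 0 0 0.001 0 0 0" --pt "35 0 0 0 0 0 0" --pt "35 0 0 0 0 0 0"

```text
clock: 28.3
tool_pos: [0.3664, 0.2729, 0.1817]
eef_rot: [0.179, 0.984, -0.001, -0.001]
contact_force: [-0.3, -0.7, -0.4]
opening: 0.429
finger_force: 20.0
```

Call:
play_rows --pt "35 0 0 0.001 0 0 0" --pt "35 0 0 0 0 0 0" --pt "35 0 0 0 0 0 0"

```text
clock: 28.68
tool_pos: [0.3662, 0.2728, 0.1816]
eef_rot: [0.179, 0.984, -0.0, -0.0]
contact_force: [-0.9, -1.5, 11.0]
opening: 0.431
finger_force: 20.0
```

Call:
play_rows --pt "50 0 0 -0.0005 0 0 0" --pt "60 0 0 0 0 0 0" --pt "75 0 0 0 0 0 0" --pt "80 0 0 -0.02 0 0 0" --pt "100 0 0 -0.04 0 0 0" --pt "100 0 0 -0.06 0 0 0" --pt "100 0 0 -0.06 0 0 0" --pt "100 0 0 0 0 0 0"

```text
clock: 29.68
tool_pos: [0.3673, 0.2738, 0.3644]
eef_rot: [0.18, 0.984, 0.003, 0.001]
contact_force: [-0.4, 0.2, -0.8]
opening: 0.998
finger_force: 0.0
```

```bash
python3 - <<'E'
from h import *
np.set_printoptions(precision=4,suppress=True)
s,_=snap('wrist','w10.png'); print(s['tool_pos'],yaw(s),s['clock'],s['opening'],s['contact_force'])
for sc,w in spots('wrist',s,'camera'): print(sc,w,np.round(w2pix('wrist',s,w)))
rect('wrist',s,'camera',.038)
rect('wrist',s,'camera_holder',.012)
s=status.get_state()
plan([.648,-.137,.38],-12,14,s)
E
```

```text
[0.3673 0.2738 0.3644] 69.29893036481059 29.675 0.9979156209228628 [-0.3831  0.2066 -0.7968]
0.6 [0.3618 0.2768 0.0403] [277. 192.]
camera 0.58 254 295 164 225 c 364.57421875 273.564697265625 size 38.81363296508789 59.77056884765625 long axis -20.780113220214844
camera_holder 0.75 240 303 152 229 c 364.8414001464844 269.8121337890625 size 65.10237884521484 81.40887451171875 long axis -20.852813720703125
n 14 shift/row mm [-38.6   2.   -1.4] turn z/row 5.81 norm 38.7 tilt [-0.003 -0.003 -1.   ]
```

View pics/w10.png

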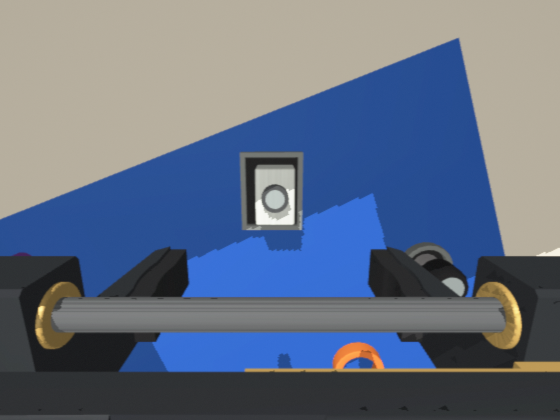

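The camera sits inside the tray at (275,195), parallel to the walls. Next is the vise.

Call:
play_rows --pt "100 -0.039 0.002 -0.001 0 0 5.8" --pt "100 -0.039 0.002 -0.001 0 0 5.8" --pt "100 -0.039 0.002 -0.001 0 0 5.8" --pt "100 -0.039 0.002 -0.001 0 0 5.8" --pt "100 -0.039 0.002 -0.001 0 0 5.8" --pt "100 -0.039 0.002 -0.001 0 0 5.8" --pt "100 -0.039 0.002 -0.001 0 0 5.8" --pt "100 -0.039 0.002 -0.001 0 0 5.8"

```text
clock: 30.88
tool_pos: [0.6066, 0.0852, 0.3665]
eef_rot: [0.553, 0.833, -0.002, -0.001]
contact_force: [-0.9, 0.2, -0.5]
opening: 1.002
finger_force: 0.0
```

Call:
play_rows --pt "100 -0.039 0.002 -0.001 0 0 5.8" --pt "100 -0.039 0.002 -0.001 0 0 5.8" --pt "100 -0.039 0.002 -0.001 0 0 5.8" --pt "100 -0.039 0.002 -0.001 0 0 5.8" --pt "100 -0.039 0.002 -0.001 0 0 5.8" --pt "100 -0.039 0.002 -0.001 0 0 5.8" --pt "100 0 0 0 0 0 0" --pt "100 0 0 0 0 0 0"

```text
clock: 31.88
tool_pos: [0.6518, -0.139, 0.3734]
eef_rot: [0.776, 0.631, -0.002, -0.001]
contact_force: [1.2, 0.8, -0.4]
opening: 0.996
finger_force: 0.0
```

```bash
python3 - <<'E'
from h import *
np.set_printoptions(precision=4,suppress=True)
s,im=snap('wrist','w11.png'); print(s['tool_pos'],yaw(s),s['clock'],s['eef_rot'],s['q'])
for sc,w in spots('wrist',s,'vise'): print(sc,w,np.round(w2pix('wrist',s,w)))
masks('wrist',s,'vise',.04)
s2=status.get_state();print(s2['tool_pos'],yaw(s2))
c=im[120:260,200:360,::-1];cv2.imwrite('pics/w11c.png',cv2.resize(c,None,fx=4,fy=4,interpolation=cv2.INTER_CUBIC))
E
```

```text
[ 0.6518 -0.139   0.3734] -11.70261571709863 31.875 [ 0.7755  0.6313 -0.0016 -0.0014] [ 0.3396  0.8001 -0.3903  1.4515  0.3396  0.9613 -0.3446]
0.55 [ 0.6505 -0.1343  0.0474] [278. 194.]
vise 0.92 246 310 165 226 box [ 0.6501 -0.1375  0.04  ] mean [ 0.6493 -0.1374  0.04  ]
[ 0.6521 -0.1382  0.3745] -11.634468854627764
```

View pics/w11c.png

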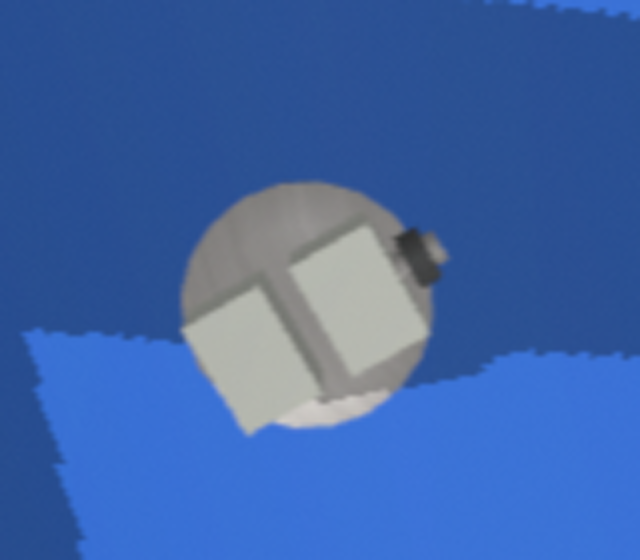

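The crop shows the vise with both jaws level. Their corners run from (183,328) to (368,223), and the knob is at (430,255). The x axis is therefore +29.6° in the image, world yaw about 18°, so the fingers should close along −72°.

Call:
play_rows --pt "100 0 0 0 0 0 10" --pt "100 0 0 0 0 0 10" --pt "100 0 0 0 0 0 10" --pt "100 0 0 0 0 0 10" --pt "100 0 0 0 0 0 10" --pt "100 0 0 0 0 0 10" --pt "100 0 0 0 0 0 0" --pt "100 0 0 0 0 0 0"

```text
clock: 33.02
tool_pos: [0.652, -0.1396, 0.375]
eef_rot: [0.987, 0.16, -0.001, 0.0]
contact_force: [-0.2, 0.3, 0.1]
opening: 0.995
finger_force: 0.0
```

```bash
python3 - <<'E'
from h import *
np.set_printoptions(precision=4,suppress=True)
s,im=snap('wrist','w12.png'); print(s['tool_pos'],yaw(s),s['clock'],s['q'])
s0=dict(s,tool_pos=[.6518,-.139,.3734],eef_rot=[.7755,.6313,-.0016,-.0014])
print('jaws',pix2w('wrist',s0,276.9,202.5,.057),'ball',pix2w('wrist',s0,276.8,196,.03))
q=np.array([[183,328],[368,223],[430,330],[248,435]])/4+[200,120]
W=np.array([pix2w('wrist',s0,u,v,.057) for u,v in q]);print(W.mean(0),np.linalg.norm(W[1]-W[0]),np.linalg.norm(W[2]-W[1]),[np.degrees(np.arctan2(*(W[b]-W[a])[[1,0]])) for a,b in ((0,1),(3,2),(1,2),(0,3))])
masks('wrist',s,'vise',.04)
# jaw tops: bright, least saturated
d=finder.regions_of('wrist','vise')[0]['mask']; g=cv2.cvtColor(im,cv2.COLOR_RGB2GRAY)
t,_=cv2.threshold(g[d].reshape(-1,1),0,255,cv2.THRESH_OTSU); m=((g>t)&d).astype(np.uint8); v,u=np.nonzero(m)
P=np.array([pix2w('wrist',s,a,c,.057)[:2] for a,c in zip(u,v)],np.float32)*1000
print(t,len(u),cv2.minAreaRect(P))
s2=status.get_state(); plan([W[:,0].mean(),W[:,1].mean(),.204],-72,1,s2)
E
```

```text
[ 0.652  -0.1396  0.375 ] -71.59457788934317 33.025 [ 0.1935  0.7769 -0.1009  1.4596  0.0906  0.9113 -1.1838]
jaws [ 0.6483 -0.141   0.057 ] ball [ 0.6481 -0.1403  0.03  ]
[ 0.648 -0.141  0.057] 0.049567653539024877 0.029115009838511948 [np.float64(18.098454398341214), np.float64(19.245954460205486), np.float64(-71.26743251931408), np.float64(-72.1413563094918)]
vise 0.55 248 309 162 228 box [ 0.6523 -0.1393  0.04  ] mean [ 0.6506 -0.14    0.04  ]
168.0 1557 ((649.9747314453125, -145.85740661621094), (49.19580841064453, 44.38966369628906), 18.361555099487305)
n 1 shift/row mm [ -3.6  -0.5 171. ] turn z/row 0.27 norm 171.1 tilt [-0.002 -0.001 -1.   ]
```

Call:
play_rows --pt "100 -0.004 0 0.03 0 0 0" --pt "100 0 0 0.04 0 0 0" --pt "100 0 0 0.04 0 0 0" --pt "100 0 0 0.035 0 0 0" --pt "100 0 0 0.02 0 0 0" --pt "100 0 0 0.005 0 0 0" --pt "100 0 0 0 0 0 0" --pt "100 0 0 0 0 0 0"

```text
clock: 34.17
tool_pos: [0.6485, -0.1419, 0.2065]
eef_rot: [0.987, 0.158, 0.0, 0.001]
contact_force: [0.0, -0.4, -0.3]
opening: 1.0
finger_force: 0.0
```

Call:
play_rows --pt "25 0 0 0 0 0 0" --pt "25 0 0 0 0 0 0" --pt "25 0 0 0 0 0 0" --pt "25 0 0 0 0 0 0" --pt "25 0 0 0 0 0 0" --pt "25 0 0 0 0 0 0" --pt "25 0 0 0 0 0 0" --pt "25 0 0 0 0 0 0" --grip_force 35

```text
clock: 35.17
tool_pos: [0.6478, -0.1417, 0.205]
eef_rot: [0.987, 0.158, -0.001, 0.0]
contact_force: [0.4, -0.4, 0.8]
opening: 0.335
finger_force: 34.9
```

Call:
play_rows --pt "25 0 0 -0.02 0 0 0" --pt "25 0 0 -0.04 0 0 0" --pt "25 0 0 -0.05 0 0 0" --pt "25 0 0 -0.04 0 0 0" --pt "25 0 0 0 0 0 0"

```text
clock: 35.8
tool_pos: [0.6491, -0.1419, 0.3595]
eef_rot: [0.987, 0.158, 0.003, 0.002]
contact_force: [0.0, -0.2, -3.9]
opening: 0.337
finger_force: 34.9
```

```bash
python3 - <<'E'
from h import *
s=status.get_state();print(s['tool_pos'],yaw(s),s['opening'],s['contact_force'])
plan([.517,-.399,.355],-72,8,s)
E
```

```text
[ 0.64912917 -0.14190854  0.35948596] -71.84771225472883 0.33658756997429107 [ 0.02292984 -0.24478411 -3.88523609]
n 8 shift/row mm [-25.7  25.4   0.5] turn z/row 0.02 norm 36.1 tilt [ 0.007 -0.002 -1.   ]
```

Call:
play_rows --pt "25 -0.026 0.025 0 0 0 0" --pt "25 -0.026 0.025 0 0 0 0" --pt "25 -0.026 0.025 0 0 0 0" --pt "25 -0.026 0.025 0 0 0 0" --pt "25 -0.026 0.025 0 0 0 0" --pt "25 -0.026 0.025 0 0 0 0" --pt "25 -0.026 0.025 0 0 0 0" --pt "25 -0.026 0.025 0 0 0 0"

```text
clock: 36.8
tool_pos: [0.5115, -0.397, 0.3536]
eef_rot: [0.987, 0.158, -0.002, -0.001]
contact_force: [0.8, -0.8, -4.7]
opening: 0.334
finger_force: 34.9
```

Call:
play_rows --pt "25 0 0 0 0 0 0" --pt "25 0 0 0 0 0 0" --pt "25 0 0 0 0 0 0"

```text
clock: 37.17
tool_pos: [0.5137, -0.3948, 0.3549]
eef_rot: [0.987, 0.159, -0.001, -0.001]
contact_force: [0.3, 0.1, -4.0]
opening: 0.336
finger_force: 34.9
```

```bash
python3 - <<'E'
from h import *
np.set_printoptions(precision=4,suppress=True)
s,im=snap('wrist','w13.png'); print(s['tool_pos'],yaw(s),s['clock'],s['opening'])
s0=dict(s,tool_pos=[.3826,-.2779,.3599],eef_rot=[.888,.46,0,-.001])
print('w7',pix2w('wrist',s0,458,218,.038))
masks('wrist',s,'vise_holder',.036)
m=finder.regions_of('wrist','vise_holder')[0]['mask']
# circle fit on the upper half outline at rim height
P=[]
for u in np.nonzero(m.any(0))[0]: P.append(pix2w('wrist',s,u,np.nonzero(m[:,u])[0].min(),.038)[:2])
for v in np.nonzero(m.any(1))[0]:
    k=np.nonzero(m[v])[0]
    if k.max()-k.min()>20: P+= [pix2w('wrist',s,k.min(),v,.038)[:2],pix2w('wrist',s,k.max(),v,.038)[:2]]
P=np.array(P)
from scipy.optimize import least_squares
f=least_squares(lambda x: np.hypot(*(P-x[:2]).T)-x[2],[.515,-.399,.05],loss='soft_l1',f_scale=.001);print('fit',f.x,np.abs(f.fun).mean())
f=least_squares(lambda x: np.hypot(*(P-x[:2]).T)-.05,[.515,-.399],loss='soft_l1',f_scale=.001);print('fit r50',f.x,np.abs(f.fun).mean())
s,_=snap('top')
for sc,w in spots('top',s,'vise_holder'): print(sc,w)
s2=status.get_state();print(s2['tool_pos'],yaw(s2),s2['contact_force'])
E
```

```text
[ 0.5137 -0.3948  0.3549] -71.67969127929415 37.175 0.33594427039953434
w7 [ 0.5124 -0.3926  0.038 ]
vise_holder 0.57 229 333 146 218 box [ 0.5294 -0.3913  0.036 ] mean [ 0.5328 -0.3914  0.036 ]
fit [ 0.5147 -0.3964  0.0489] 0.0002802503240025207
fit r50 [ 0.5134 -0.3969] 0.0004911929084241715
0.87 [ 0.5234 -0.3704  0.0298]
[ 0.5132 -0.396   0.3556] -71.76920757394356 [ 0.1566 -0.2951 -3.7209]
```

The circle fit puts the cup centre at (0.514, −0.3965), and the tool is already above it. I'll lower the vise.

Call:
play_rows --pt "25 0.001 0 0.03 0 0 0" --pt "25 0 0 0.035 0 0 0" --pt "25 0 0 0.035 0 0 0" --pt "25 0 0 0.02 0 0 0" --pt "25 0 0 0.01 0 0 0" --pt "25 0 0 0.003 0 0 0" --pt "25 0 0 0 0 0 0" --pt "25 0 0 0 0 0 0"

```text
clock: 38.42
tool_pos: [0.514, -0.3966, 0.2236]
eef_rot: [0.987, 0.158, -0.0, 0.001]
contact_force: [0.3, -0.6, -3.4]
opening: 0.333
finger_force: 34.9
```

Call:
play_rows --pt "25 0 0 0.001 0 0 0" --pt "25 0 0 0.001 0 0 0" --pt "25 0 0 0.001 0 0 0" --pt "25 0 0 0.001 0 0 0" --pt "25 0 0 0 0 0 0" --pt "25 0 0 0 0 0 0"

```text
clock: 39.17
tool_pos: [0.5136, -0.3963, 0.2185]
eef_rot: [0.987, 0.158, -0.001, 0.0]
contact_force: [-0.5, -0.0, -2.7]
opening: 0.335
finger_force: 34.9
```

Call:
play_rows --pt "25 0 0 0.001 0 0 0" --pt "25 0 0 0.001 0 0 0" --pt "25 0 0 0 0 0 0" --pt "25 0 0 0 0 0 0"

```text
clock: 39.67
tool_pos: [0.5136, -0.3963, 0.2165]
eef_rot: [0.987, 0.158, -0.001, 0.0]
contact_force: [0.5, -0.2, -2.9]
opening: 0.338
finger_force: 34.9
```

Call:
play_rows --pt "25 0 0 0.001 0 0 0" --pt "25 0 0 0 0 0 0" --pt "25 0 0 0 0 0 0"

```text
clock: 40.05
tool_pos: [0.5136, -0.3964, 0.2155]
eef_rot: [0.987, 0.158, -0.001, 0.0]
contact_force: [0.7, -0.8, -3.9]
opening: 0.334
finger_force: 34.9
```

Call:
play_rows --pt "25 0 0 0.001 0 0 0" --pt "25 0 0 0 0 0 0" --pt "25 0 0 0 0 0 0"

```text
clock: 40.42
tool_pos: [0.5137, -0.3964, 0.215]
eef_rot: [0.987, 0.158, -0.001, 0.001]
contact_force: [-0.9, 0.6, 2.7]
opening: 0.333
finger_force: 34.9
```

Call:
play_rows --pt "40 0 0 0 0 0 0" --pt "55 0 0 0 0 0 0" --pt "70 0 0 0 0 0 0" --pt "70 0 0 -0.015 0 0 0" --pt "80 0 0 -0.04 0 0 0" --pt "100 0 0 -0.05 0 0 0" --pt "100 0 0 -0.05 0 0 0" --pt "100 0 0 0 0 0 0"

```text
clock: 41.42
tool_pos: [0.515, -0.397, 0.3753]
eef_rot: [0.987, 0.158, 0.003, 0.004]
contact_force: [0.1, -0.1, -0.2]
opening: 1.005
finger_force: 0.0
```

```bash
python3 - <<'E'
from h import *
np.set_printoptions(precision=4,suppress=True)
s,im=snap('wrist','w14.png'); print(s['tool_pos'],yaw(s),s['clock'])
for sc,w in spots('wrist',s,'vise'): print(sc,w,np.round(w2pix('wrist',s,w)))
masks('wrist',s,'vise',.06); masks('wrist',s,'vise_holder',.036)
for n in ('top','side'):
  s,_=snap(n,n+'9.png')
  for l in ['eyepiece','lens','camera','vise','bottle','eyepiece_holder','lens_holder','camera_holder','vise_holder']:
    for sc,w in spots(n,s,l): 
      if sc>.4: print(n,l,sc,w)
E
```

```text
[ 0.515  -0.397   0.3753] -71.85306200547502 41.425
0.64 [ 0.5169 -0.3932  0.0597] [273. 199.]
vise 0.78 242 306 163 230 box [ 0.5193 -0.3939  0.06  ] mean [ 0.518  -0.3941  0.06  ]
vise_holder 0.78 226 324 148 243 box [ 0.5159 -0.396   0.036 ] mean [ 0.5179 -0.3958  0.036 ]
top eyepiece 0.75 [ 0.4959 -0.1665  0.0584]
top eyepiece 0.48 [0.5074 0.3955 0.0581]
top eyepiece 0.48 [ 0.344  -0.0223  0.052 ]
top lens 0.63 [0.6409 0.1618 0.0352]
top camera 0.71 [0.3693 0.2704 0.0392]
top bottle 0.63 [0.5607 0.0124 0.0694]
top eyepiece_holder 0.67 [0.6356 0.1583 0.0077]
top eyepiece_holder 0.42 [0.5091 0.3849 0.0085]
top lens_holder 0.67 [0.6409 0.1558 0.008 ]
top camera_holder 0.6 [0.3657 0.2583 0.0066]
top vise_holder 0.82 [ 0.5223 -0.3707  0.034 ]
side eyepiece 0.69 [ 0.4831 -0.1801  0.0453]
side eyepiece 0.57 [ 0.3416 -0.0372  0.0455]
side eyepiece 0.54 [0.5029 0.3845 0.0431]
side lens 0.55 [0.6351 0.1475 0.0353]
side camera 0.83 [0.3617 0.2571 0.0395]
side vise 0.79 [ 0.5033 -0.4     0.0456]
side bottle 0.69 [ 0.5594 -0.0022  0.0565]
side eyepiece_holder 0.47 [0.5011 0.3808 0.0058]
side lens_holder 0.77 [0.6211 0.1392 0.0066]
side camera_holder 0.57 [0.3585 0.247  0.0058]
side camera_holder 0.45 [ 0.5574 -0.0052  0.0531]
side vise_holder 0.68 [ 0.5002 -0.4119  0.0291]
```

```bash
python3 -c "
from plant import r
print(r.finish_job())"
```

```text
the job is handed in; nothing more can be done
None
```

I put the eyepiece, lens, camera and vise, in that order, each into its matching holder, and the white bottle was still standing in the last pictures. I viewed the first three in place, but had no pictures left for the vise, so I checked it only by its contact height and the finder. The job is handed in at about 43 s of the 115 s limit; no verdict was returned.

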